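# Dock a plug-in module in a bench instrument and latch it

## Robot

A 6-joint arm with a two-finger parallel gripper is mounted at the origin on the work surface. World frame = base frame: x ahead of the robot, y to its left, z up, the work surface at z = 0. Lengths are in m, angles in rad, forces in N, time in s.
With the tool pointing down it reaches from about 0.3 to 0.775 m from the base axis. Payload 14.6 kg.
Tool frame: the origin (TCP) lies at the very end of the fingers, on their centre line; the grasp point (between the pads) lies 19 mm behind it; z points along the fingers, y is the line along which they close (so a half turn about z gives the same grasp; the last joint's range is limited). The gripper opens to 85 mm and grips with 20 to 120 N. Pads are 22 mm wide; open, the fingers measure 114 mm over their backs; the gripper's body (76 mm by 85 mm) begins 54 mm behind the grasp point. The pads swing forward as they close: fully open they stand 13 mm farther back than shut.
Start: joints at [-0.067, 0.3, 1.521, -0, 1.321, -0.067], TCP at [0.55, -0, 0.231] pointing down, gripper open.
Joint ranges: [-3.03, 3.03], [-0.79, 2.21], [0.23, 2.52], [-1.04, 4.18], [0, 3.07], [-2.55, 2.55]. Speed limits (rad/s): [2.22, 2.22, 2.57, 3.14, 3.14, 3.14].

## Interface

Orientations are given as a unit quaternion [x, y, z, w].
In Python, from rig import * gives the robot as it stands.
- The arm moves only by the tool carry_out, never from a script. Its argument "motion" is a list of rows, each an object with "slide": the shift along the tool's x, y, z in mm, a list of three; "roll": the turn about the tool's z in degrees; "gripper": the closure in counts, from 0 (fully open) to 255 (shut). In form: [{"slide": [tx, ty, tz], "roll": roll, "gripper": gripper}, ...]. A call has 1 to 8 rows; each row is the pose to reach, as a shift and turn from the pose commanded when the call began, along the tool's axes at that moment; what a row does not reach only later rows make up. A row lasts 1/10 s, in which the tool goes at most 50 mm and 8.59 degrees, less where a joint would pass 70% of its speed; a pose out of reach is approached as far as the arm can. A call with a gripper value outside its range is refused whole. The fingers move at their own pace and stop on an object; "grip_force" is the grip in N (left out, the last holds). Time passes only in rows, so rows that repeat a pose let the fingers close. It gives the time, the measured TCP pose, the force, the opening and the grip force at its end, in the units of the state.
- state(): the state, without advancing time (a new reading comes with each control period).
- snapshot(name): name is "scene" or "side" or "wrist"; returns a dict with "frame" (480x640x3 uint8, blue, green, red), "camera_matrix" (3x3 intrinsics, pixels), "R" (3x3) and "t" (3): a world point X has camera coordinates R X + t; the wrist camera has in their place "tool_from_camera" (4x4, takes a point from camera to tool coordinates, whose origin is the TCP and whose axes are the flange's). Camera axes: x right, y down, z forward; pixel columns grow to the right and rows downward; lengths in m; the calibration is good to about 2 mm. A picture is of the moment at which its call begins: read the wrist's pose just before it. There is no depth.
- sign_off(): hands the job in; it is judged then, once.
The state is a dict: "time_s": time; "joint_positions": joint angles; "dq": joint speeds; "joint_efforts": joint torques, N m; "tool_pos": TCP position; "tool_rot": TCP orientation; "force": force on the tool from outside, world axes, zero at the start; "moment": the same for the moment, N m; "grip_width": finger opening in m; "finger_force": force on a finger pad.
Only numpy, scipy, OpenCV 4.12 (cv2) and the standard library are available. Lean on these libraries where they do the work, as an engineer would, in place of code of your own. Each camera call takes 0.05 s, during which the arm holds its last target. There are 200 camera calls.

## Task

Without lifting it off the steel case, push the grey module along the case's top between the flared guides until it stands over the bay, against the far wall, then press it straight down until its top is flush with the black rim. Then slide the steel latch fully across over the module's end. Leave the other things on the bench where they are.

Things in the scene. Friction and masses are not known exactly. Their poses are not given: they have to be found in the camera images.
- case: Low brushed-steel instrument case fixed to the bench, 240 (x) x 420 (y) mm, flat top panel 80 mm above the bench. Origin: centre of its underside. In the panel, centred 50 mm towards +y, is the bay opening, 65 (x) x 95 (y) mm. On the -y side of the bay two 12 mm high black guides flare outwards for 56 mm, to a mouth about 108 mm wide.
- bay (a point): Centre of the bay opening at the level of the black rim's top, 92 mm above the bench; axes as the case's. The rim, 12 mm high and 10 mm wide, stands on the panel on three sides of the bay (x sides and far +y end), inner faces in line with the opening; the -y end is open. When the module is home its module_top lies here.
- tray (a joint): Aluminium tray that closes the bay, starting (0) 1 mm below the panel; it carries the module down 23 mm (0.023 = fully down) against stiff friction (a push of roughly 5 to 8 N on the module) and stays where it is left.
- module: Loose grey plastic module, 60 (x) x 90 (y) x 36 mm high, about 0.3 kg, with a thin aluminium plate on its top; it starts flat on the case's top panel on the -y side of the bay. Origin: centre of its underside; y along its length.
- module_top (a point): Centre of the module's flat top, 36 mm above its origin.
- latch (a joint): Steel latch plate lying on the black bed behind the bay's far (+y) wall; 0 = fully open, 0.028 = fully across (slid 28 mm towards the case's -y, about 18 mm over the module's end). Moves with about 2 N of friction and stays where it is left. The plate, 44 (x) x 40 (y) x 6 mm, passes 3 mm above the rim's top, so it is stopped by a module that stands proud.
- latch_tab (a point): Centre of the top edge of the latch's upright tab: 40 mm wide (case x), 8 mm thick (case y), standing 27 mm above the latch plate; this point is 36 mm above the rim's top (128 mm above the bench). Moves with the latch. Free space on its +y side.
- toroid: Bystander: copper toroidal coil, 104 mm diameter, 46 mm high. Origin: centre of its underside.
- multimeter: Bystander: black hand multimeter lying flat, 160 x 82 x 34 mm. Origin: centre of its underside.
- screwdriver: Bystander: screwdriver lying on the bench on the left of the case, about 200 mm long.

How it is judged:
By the outcome, as a careful person would: the job done as asked, in the order asked, and still so for the second after the job is handed in, with the robot touching nothing.
It also fails if it takes over 64 s, if anything falls off the work surface, if the arm or the gripper's body presses on something with over 40 N, if the wrist force passes 120 N, or if a joint passes its speed limit or range.

## Working session

There is one attempt and no reset: what is moved stays moved. The work goes in short steps, Python scripts to look and compute and a tool call to move; the robot and the scene stay as the last step left them, time stands still between calls to the robot, and variables do not carry over. Pictures are saved under pics/ and viewed, at most 10 in all, crops included, and the job is handed in when it is done.

Besides the shell and the picture viewer there is one more tool, called by a JSON object that holds its "name" and its "arguments". carry_out: Moves the arm, as the interface text tells. Its arguments: {"type":"object","properties":{"motion":{"type":"array"},"grip_force":{"type":"number"}},"required":["motion"]}

```bash
mkdir -p pics
python3 - <<'E'
from rig import *
import cv2,numpy as np,pickle
s=state();print(s['time_s'],s['tool_pos'],s['tool_rot'],s['force'])
d={}
for n in ("scene","side","wrist"):
    p=snapshot(n);d[n]=p;cv2.imwrite(f"pics/{n}0.png",p['frame'])
    print(n,{k:np.round(v,4).tolist() for k,v in p.items() if k!='frame'})
d['s']=s;pickle.dump(d,open('p0.pkl','wb'))
E
```

```text
0.0 [5.49763376e-01 3.12613697e-06 2.30698986e-01] [ 7.07097050e-01  7.07116262e-01 -3.97710115e-04 -4.42376978e-04] [ 0.2744774  -0.25320965 -0.73068599]
scene {'camera_matrix': [[587.0325, 0.0, 314.5811], [0.0, 587.0325, 242.9755], [0.0, 0.0, 1.0]], 'R': [[0.7991, 0.6012, -0.0049], [0.4449, -0.5968, -0.6677], [-0.4044, 0.5314, -0.7444]], 't': [-0.4581, -0.2091, 1.7194]}
side {'camera_matrix': [[586.253, 0.0, 322.245], [0.0, 586.253, 236.3792], [0.0, 0.0, 1.0]], 'R': [[0.9182, -0.3959, 0.014], [-0.2159, -0.5296, -0.8203], [0.3322, 0.7502, -0.5717]], 't': [-0.5456, 0.2125, 1.6245]}
wrist {'camera_matrix': [[385.6595, 0.0, 313.7123], [0.0, 385.6595, 239.1229], [0.0, 0.0, 1.0]], 'tool_from_camera': [[0.0007, -0.9541, -0.2994, 0.0764], [1.0, 0.0009, -0.0006, 0.0003], [0.0009, -0.2994, 0.9541, -0.1425], [0.0, 0.0, 0.0, 1.0]]}
```

View pics/scene0.png

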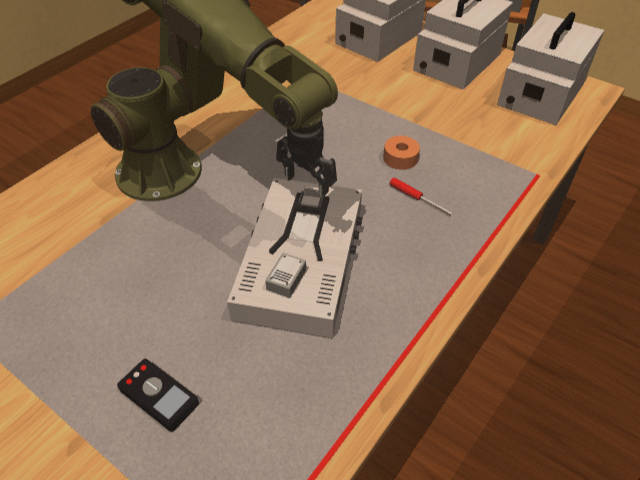

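View pics/side0.png

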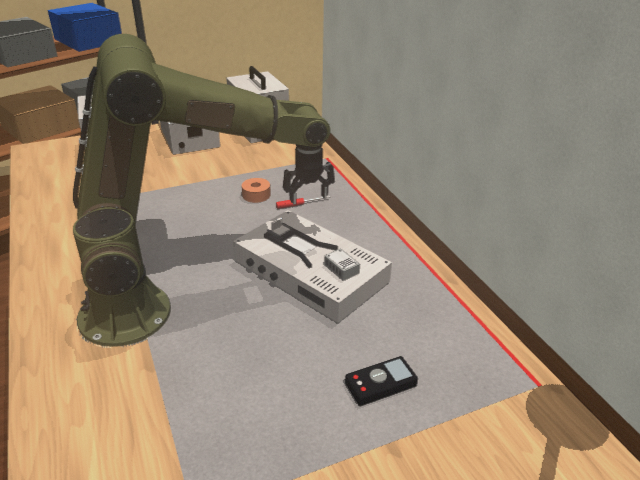

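View pics/wrist0.png

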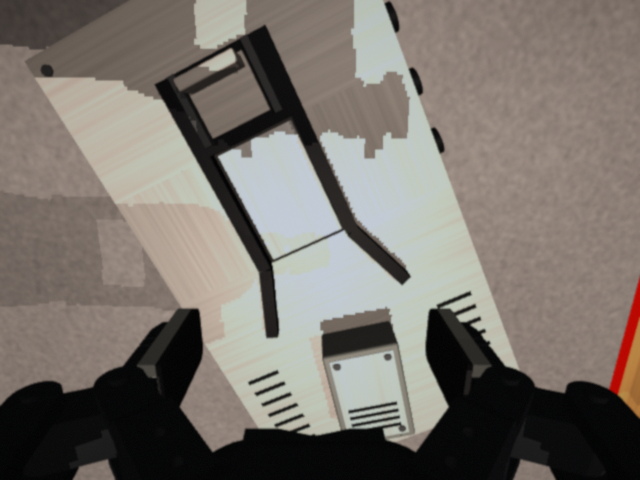

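The scene view shows the case at centre, with the module at (286,273) in front of the guides and the bay under the gripper. The toroid, screwdriver and multimeter are clear of it. The wrist view shows the bay's open edge at (272,261)-(345,230), guide mouth ends near (272,336) and (407,275), and the module's far top edge at about (330,358)-(392,348). Image up is world +y.

```bash
cat > h.py <<'E'
import numpy as np,cv2,pickle
from scipy.spatial.transform import Rotation as Ro
def cam(p,s=None):
    "camera centre and world-from-camera rotation"
    if 'R' in p: R=np.array(p['R']).T; return -R@np.array(p['t']),R
    T=np.array(p['tool_from_camera']);W=Ro.from_quat(s['tool_rot']).as_matrix()
    return np.array(s['tool_pos'])+W@T[:3,3],W@T[:3,:3]
def ray(p,uv,s=None):
    c,R=cam(p,s);d=R@np.linalg.inv(p['camera_matrix'])@[uv[0],uv[1],1];return c,d/np.linalg.norm(d)
def onz(p,uv,z,s=None):
    c,d=ray(p,uv,s);return c+d*(z-c[2])/d[2]
def tri(*rays):
    A=0;b=0
    for c,d in rays:
        M=np.eye(3)-np.outer(d,d);A=A+M;b=b+M@c
    x=np.linalg.solve(A,b);return x,[np.linalg.norm((np.eye(3)-np.outer(d,d))@(x-c)) for c,d in rays]
E
python3 - <<'E'
from h import *
d=pickle.load(open('p0.pkl','rb'));w=d['wrist'];s=d['s'];np.set_printoptions(precision=4,suppress=True)
for n,uv,z in [('openL',(272,261),.08),('openR',(345,230),.08),('mouthL',(272,336),.092),('mouthR',(407,275),.092),('kinkL',(267,262),.092),('kinkR',(347,228),.092),
 ('modFL',(323,336),.116),('modFR',(390,325),.116),('modBL0',(325,360),.116),('modBR',(413,435),.116),('rimfarL',(158,83),.092),('rimfarR',(266,28),.092)]:
    print(n,onz(w,uv,z,s))
# scene/side triangulation of module top centre
print(tri(ray(d['scene'],(287,270)),ray(d['side'],(341,259))))
E
```

```text
openL [ 0.5158 -0.0343  0.08  ]
openR [ 0.5744 -0.008   0.08  ]
mouthL [ 0.5151 -0.0962  0.092 ]
mouthR [ 0.6231 -0.0413  0.092 ]
kinkL [ 0.5133 -0.0306  0.092 ]
kinkR [ 0.5749 -0.003   0.092 ]
modFL [ 0.5568 -0.0814  0.116 ]
modFR [ 0.6071 -0.0719  0.116 ]
modBL0 [ 0.5585 -0.1025  0.116 ]
modBR [ 0.6324 -0.1748  0.116 ]
rimfarL [0.4439 0.0991 0.092 ]
rimfarR [0.5184 0.1325 0.092 ]
(array([ 0.5943, -0.1309,  0.1086]), [np.float64(0.0003063160335003448), np.float64(0.0003063160335002959)])
```

{"name": "carry_out", "arguments": {"motion": [{"slide": [-40, 15, 0], "roll": -8, "gripper": 180}, {"slide": [-85, 32, 0], "roll": -16, "gripper": 180}, {"slide": [-130, 50, 5], "roll": -24, "gripper": 180}, {"slide": [-170, 65, 15], "roll": -24, "gripper": 180}, {"slide": [-199, 75, 25], "roll": -24, "gripper": 180}, {"slide": [-199, 75, 30], "roll": -24, "gripper": 180}, {"slide": [-199, 75, 30], "roll": -24, "gripper": 180}, {"slide": [-199, 75, 30], "roll": -24, "gripper": 180}]}}

```text
time_s: 0.95
tool_pos: [0.6249, -0.1982, 0.2015]
tool_rot: [0.544, 0.839, 0.0, -0.0]
force: [0.3, -0.6, 0.1]
grip_width: 0.025
finger_force: 0.0
```

Run:
```python
from rig import *
import cv2,pickle
s=state();p=snapshot("wrist");print(s['time_s'],s['tool_pos'],s['tool_rot'],s['force'],s['grip_width'])
pickle.dump((s,p),open('p1.pkl','wb'));cv2.imwrite('pics/w1.png',p['frame'])
```

```text
0.95 [ 0.62494945 -0.19816043  0.20154957] [ 5.44345487e-01  8.38861124e-01  6.11480710e-05 -3.08964597e-05] [ 0.2923877  -0.63066127  0.11943105] 0.025042774242647895
```

View pics/w1.png

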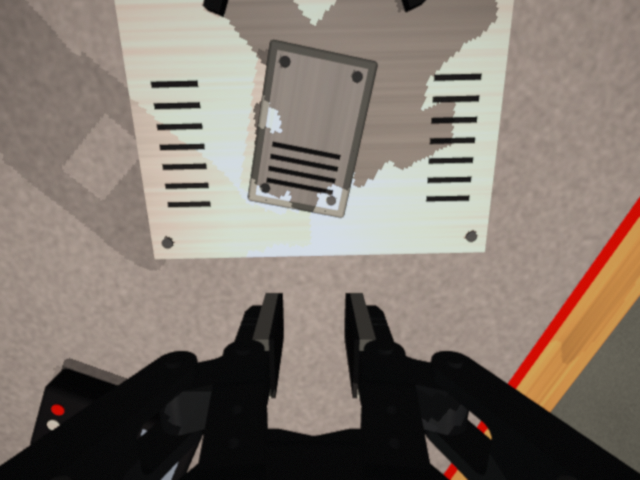

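The closer wrist view shows the module's top corners at (273,42), (376,62), (250,199) and (344,217). The case's rear edge runs (155,259)-(485,251) and the guide mouth ends are at (215,8) and (410,5).

Run:
```python
from h import *
d=pickle.load(open('p0.pkl','rb'));w=d['wrist'];s0=d['s'];s,p=pickle.load(open('p1.pkl','rb'));np.set_printoptions(precision=4,suppress=True)
C=np.array([onz(p,u,.116,s) for u in [(273,42),(376,62),(250,199),(344,217)]]);print(C)
m=C.mean(0);print('mod',m, 'yaw',[np.degrees(np.arctan2(*(b-a)[[1,0]])) for a,b in ((C[0],C[1]),(C[2],C[3]))],[np.degrees(np.arctan2(*(b-a)[[1,0]]))-90 for a,b in ((C[2],C[0]),(C[3],C[1]))])
a,b=onz(p,(155,259),.08,s),onz(p,(485,251),.08,s);print('edge',a,b,np.linalg.norm(b-a),'caseyaw',np.degrees(np.arctan2(b[1]-a[1],b[0]-a[0])))
for n,u0,u1 in (('FL',(323,359),(273,42)),('FR',(394,346),(376,62)),('BR',(413,434),(344,217))): print(n,tri(ray(w,u0,s0),ray(p,u1,s)))
y=np.radians(25);X=np.array([np.cos(y),np.sin(y)]);Y=np.array([-X[1],X[0]])
for o in ((a+b)[:2]/2+260*Y/1000, (onz(w,(272,261),.08,s0)+onz(w,(345,230),.08,s0))[:2]/2+.0475*Y):
  print('bay',o,'mod',X@(m[:2]-o),Y@(m[:2]-o),'tcp',X@(s['tool_pos'][:2]-o),Y@(s['tool_pos'][:2]-o))
```

```text
[[ 0.5582 -0.1019  0.116 ]
 [ 0.6128 -0.0882  0.116 ]
 [ 0.5778 -0.1863  0.116 ]
 [ 0.6341 -0.1733  0.116 ]]
mod [ 0.5957 -0.1374  0.116 ] yaw [np.float64(14.067263254235725), np.float64(12.98952866116142)] [np.float64(13.112087258513384), np.float64(14.037778313237183)]
edge [ 0.5281 -0.2652  0.08  ] [ 0.7445 -0.1616  0.08  ] 0.23995267115641994 caseyaw 25.57262966056108
FL (array([ 0.5575, -0.1019,  0.1154]), [np.float64(0.0005453044340007842), np.float64(0.000545304434000699)])
FR (array([ 0.6117, -0.0887,  0.1178]), [np.float64(0.0009483392180069708), np.float64(0.0009483392180071273)])
BR (array([ 0.6331, -0.1734,  0.1164]), [np.float64(0.000941434725715813), np.float64(0.0009414347257159343)])
bay [0.5264 0.0222] mod -0.00465821625492487 -0.1739612512266562 tcp -0.0038506243663721192 -0.24136924709178434
bay [0.525  0.0219] mod -0.0032488678535664835 -0.17426219399866805 tcp -0.002441275965013719 -0.24167018986379618
```

Heights agree with the text to within 2 mm. The module's yaw is 13.6°, the case's 25.5°. I'm lowering behind the module, aligned with the case.

{"name": "carry_out", "arguments": {"motion": [{"slide": [-10, 3, 20], "roll": -1.5, "gripper": 180}, {"slide": [-10, 3, 45], "roll": -1.5, "gripper": 180}, {"slide": [-10, 3, 70], "roll": -1.5, "gripper": 180}, {"slide": [-10, 3, 90], "roll": -1.5, "gripper": 180}, {"slide": [-10, 3, 102], "roll": -1.5, "gripper": 180}, {"slide": [-10, 3, 106], "roll": -1.5, "gripper": 180}, {"slide": [-10, 3, 106], "roll": -1.5, "gripper": 180}]}}

```text
time_s: 1.7
tool_pos: [0.632, -0.2066, 0.0958]
tool_rot: [0.533, 0.846, 0.0, 0.0]
force: [0.2, 0.6, 0.7]
grip_width: 0.0252
finger_force: 0.0
```

{"name": "carry_out", "arguments": {"motion": [{"slide": [8, 0, 0], "roll": 0, "gripper": 180}, {"slide": [16, 0, 0], "roll": 0, "gripper": 180}, {"slide": [24, 0, 0], "roll": 0, "gripper": 180}, {"slide": [32, 0, 0], "roll": 0, "gripper": 180}, {"slide": [40, 0, 0], "roll": 0, "gripper": 180}, {"slide": [48, 0, 0], "roll": 0, "gripper": 180}, {"slide": [55, 0, 0], "roll": 0, "gripper": 180}, {"slide": [55, 0, 0], "roll": 0, "gripper": 180}]}}

```text
time_s: 2.5
tool_pos: [0.6078, -0.1564, 0.0953]
tool_rot: [0.533, 0.846, -0.0, -0.0]
force: [0.1, -0.9, -0.1]
grip_width: 0.0255
finger_force: 0.0
```

Run:
```python
from rig import *
import cv2,pickle
s=state();p=snapshot("wrist");print(s['time_s'],s['tool_pos'],s['tool_rot'],s['force'],s['grip_width'])
pickle.dump((s,p),open('p2.pkl','wb'));cv2.imwrite('pics/w2.png',p['frame'])
```

```text
2.5 [ 0.60777601 -0.15636892  0.09528095] [ 5.33319126e-01  8.45914082e-01 -1.92117008e-06 -2.73560786e-04] [ 0.0790266  -0.94849499 -0.05338224] 0.02550448794849943
```

View pics/w2.png

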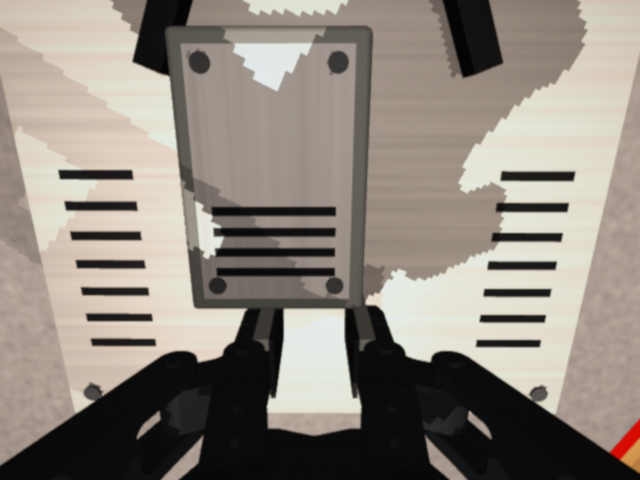

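The module has squared up with the fingers: its rear edge runs (195,306)-(363,306), about 12 mm left of the finger centre, and the guides are centred at about u=318. I'll recentre the fingers on it, then push diagonally.

{"name": "carry_out", "arguments": {"motion": [{"slide": [-5, 0, 0], "roll": 0, "gripper": 180}, {"slide": [-5, -12, 0], "roll": 0, "gripper": 180}, {"slide": [0, -12, 0], "roll": 0, "gripper": 180}, {"slide": [8, -10, 0], "roll": 0, "gripper": 180}, {"slide": [16, -7.7, 0], "roll": 0, "gripper": 180}, {"slide": [24, -5.4, 0], "roll": 0, "gripper": 180}, {"slide": [32, -3, 0], "roll": 0, "gripper": 180}, {"slide": [40, -0.7, 0], "roll": 0, "gripper": 180}]}}

```text
time_s: 3.35
tool_pos: [0.5902, -0.1205, 0.0953]
tool_rot: [0.533, 0.846, 0.0, 0.0]
force: [0.2, -0.0, 0.2]
grip_width: 0.0252
finger_force: 0.6
```

Run:
```python
from rig import *
import cv2,pickle
s=state();p=snapshot("wrist");print(s['time_s'],s['tool_pos'],s['tool_rot'],s['force'],s['grip_width'])
pickle.dump((s,p),open('p3.pkl','wb'));cv2.imwrite('pics/w3.png',p['frame'])
```

```text
3.35 [ 0.59024786 -0.12054022  0.09532827] [5.33444810e-01 8.45834872e-01 9.56020572e-06 6.75803162e-05] [ 0.20266529 -0.02581612  0.1907758 ] 0.025171202641303795
```

View pics/w3.png

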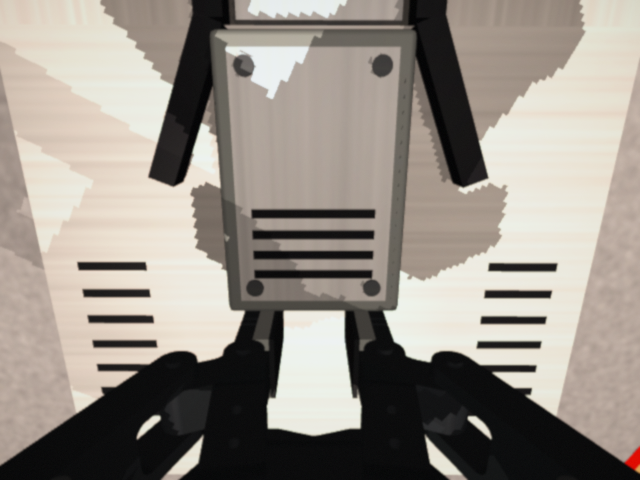

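The module is now centred in the guide throat, spanning (230..398, 308) at its rear edge. The guide mid-line is at about u=318, so I continue with 1 mm more to the right.

{"name": "carry_out", "arguments": {"motion": [{"slide": [6, 0.5, 0], "roll": 0, "gripper": 180}, {"slide": [12, 1, 0], "roll": 0, "gripper": 180}, {"slide": [18, 1, 0], "roll": 0, "gripper": 180}, {"slide": [24, 1, 0], "roll": 0, "gripper": 180}, {"slide": [30, 1, 0], "roll": 0, "gripper": 180}, {"slide": [36, 1, 0], "roll": 0, "gripper": 180}, {"slide": [43, 1, 0], "roll": 0, "gripper": 180}, {"slide": [50, 1, 0], "roll": 0, "gripper": 180}]}}

```text
time_s: 4.2
tool_pos: [0.5694, -0.0754, 0.0953]
tool_rot: [0.534, 0.846, -0.0, 0.0]
force: [0.5, -0.8, 0.7]
grip_width: 0.0251
finger_force: 0.7
```

{"name": "carry_out", "arguments": {"motion": [{"slide": [7, 0, 0], "roll": 0, "gripper": 180}, {"slide": [14, 0, 0], "roll": 0, "gripper": 180}, {"slide": [21, 0, 0], "roll": 0, "gripper": 180}, {"slide": [28, 0, 0], "roll": 0, "gripper": 180}, {"slide": [34, 0, 0], "roll": 0, "gripper": 180}, {"slide": [40, 0, 0], "roll": 0, "gripper": 180}, {"slide": [40, 0, 0], "roll": 0, "gripper": 180}]}}

```text
time_s: 4.9
tool_pos: [0.5521, -0.0391, 0.0953]
tool_rot: [0.533, 0.846, 0.0, -0.0]
force: [0.1, 0.1, 0.2]
grip_width: 0.0249
finger_force: 0.0
```

{"name": "carry_out", "arguments": {"motion": [{"slide": [2, 0, 0], "roll": 0, "gripper": 180}, {"slide": [4, 0, 0], "roll": 0, "gripper": 180}, {"slide": [6, 0, 0], "roll": 0, "gripper": 180}, {"slide": [8, 0, 0], "roll": 0, "gripper": 180}, {"slide": [9, 0, 0], "roll": 0, "gripper": 180}, {"slide": [9, 0, 0], "roll": 0, "gripper": 180}]}}

```text
time_s: 5.5
tool_pos: [0.5485, -0.0315, 0.0953]
tool_rot: [0.534, 0.846, 0.0, -0.0]
force: [-0.2, -0.3, -0.2]
grip_width: 0.0251
finger_force: 0.0
```

{"name": "carry_out", "arguments": {"motion": [{"slide": [1, 0, 0], "roll": 0, "gripper": 180}, {"slide": [2, 0, 0], "roll": 0, "gripper": 180}, {"slide": [3, 0, 0], "roll": 0, "gripper": 180}, {"slide": [3, 0, 0], "roll": 0, "gripper": 180}]}}

```text
time_s: 5.9
tool_pos: [0.5472, -0.0288, 0.0953]
tool_rot: [0.534, 0.846, 0.0, -0.0]
force: [0.1, 0.4, 0.3]
grip_width: 0.0255
finger_force: 0.0
```

Run:
```python
from rig import *
import cv2,pickle
s=state();p=snapshot("wrist");print(s['time_s'],s['tool_pos'],s['tool_rot'],s['force'],s['grip_width'])
pickle.dump((s,p),open('p4.pkl','wb'));cv2.imwrite('pics/w4.png',p['frame'])
```

```text
5.9 [ 0.54720921 -0.02884225  0.09530236] [ 5.33595546e-01  8.45739789e-01  4.21960758e-05 -4.06648248e-05] [0.10093247 0.3885389  0.33690533] 0.025490800664539348
```

View pics/w4.png

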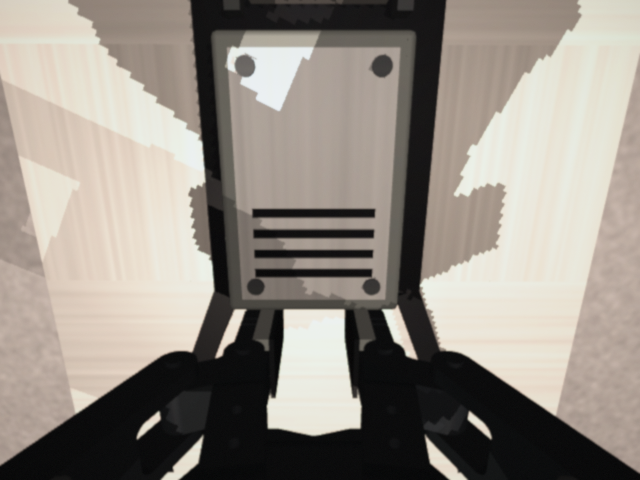

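The module lies in the channel with its far edge at row 30, just short of the far wall. I'll creep on until there is contact.

{"name": "carry_out", "arguments": {"motion": [{"slide": [1, 0, 0], "roll": 0, "gripper": 180}, {"slide": [2, 0, 0], "roll": 0, "gripper": 180}, {"slide": [2, 0, 0], "roll": 0, "gripper": 180}]}}

```text
time_s: 6.25
tool_pos: [0.5465, -0.0274, 0.0953]
tool_rot: [0.534, 0.846, -0.0, 0.0]
force: [1.3, -2.9, -0.7]
grip_width: 0.0252
finger_force: 1.7
```

{"name": "carry_out", "arguments": {"motion": [{"slide": [1, 0, 0], "roll": 0, "gripper": 180}, {"slide": [2, 0, 0], "roll": 0, "gripper": 180}, {"slide": [2, 0, 0], "roll": 0, "gripper": 180}]}}

```text
time_s: 6.55
tool_pos: [0.5464, -0.0271, 0.096]
tool_rot: [0.534, 0.846, -0.001, 0.002]
force: [5.2, -15.5, 2.2]
grip_width: 0.0253
finger_force: 8.2
```

Firmly against the far wall (15 N). I back off, rise, move over the module centre and lower.

{"name": "carry_out", "arguments": {"motion": [{"slide": [-5, 0, 0], "roll": 0, "gripper": 180}, {"slide": [-12, 0, 0], "roll": 0, "gripper": 180}, {"slide": [-12, 0, -25], "roll": 0, "gripper": 180}, {"slide": [-12, 0, -45], "roll": 0, "gripper": 180}, {"slide": [20, 0, -45], "roll": 0, "gripper": 180}, {"slide": [53, 0, -45], "roll": 0, "gripper": 180}, {"slide": [53, 0, -35], "roll": 0, "gripper": 180}, {"slide": [53, 0, -28], "roll": 0, "gripper": 180}]}}

```text
time_s: 7.35
tool_pos: [0.5227, 0.0227, 0.1227]
tool_rot: [0.533, 0.846, -0.0, -0.0]
force: [-0.1, -0.5, -0.3]
grip_width: 0.0251
finger_force: 0.0
```

{"name": "carry_out", "arguments": {"motion": [{"slide": [0, 0, 3], "roll": 0, "gripper": 180}, {"slide": [0, 0, 6], "roll": 0, "gripper": 180}, {"slide": [0, 0, 9], "roll": 0, "gripper": 180}, {"slide": [0, 0, 9], "roll": 0, "gripper": 180}]}}

```text
time_s: 7.75
tool_pos: [0.5228, 0.0221, 0.1141]
tool_rot: [0.534, 0.846, -0.0, -0.0]
force: [0.4, 0.5, -0.0]
grip_width: 0.0252
finger_force: 0.0
```

{"name": "carry_out", "arguments": {"motion": [{"slide": [0, 0, 2], "roll": 0, "gripper": 180}, {"slide": [0, 0, 4], "roll": 0, "gripper": 180}, {"slide": [0, 0, 6], "roll": 0, "gripper": 180}, {"slide": [0, 0, 6], "roll": 0, "gripper": 180}]}}

```text
time_s: 8.15
tool_pos: [0.5229, 0.0223, 0.1084]
tool_rot: [0.534, 0.846, 0.0, 0.0]
force: [0.7, -1.0, 2.2]
grip_width: 0.0249
finger_force: 0.8
```

{"name": "carry_out", "arguments": {"motion": [{"slide": [0, 0, 2], "roll": 0, "gripper": 180}, {"slide": [0, 0, 4], "roll": 0, "gripper": 180}, {"slide": [0, 0, 6], "roll": 0, "gripper": 180}, {"slide": [0, 0, 6], "roll": 0, "gripper": 180}]}}

```text
time_s: 8.55
tool_pos: [0.5228, 0.0224, 0.1023]
tool_rot: [0.534, 0.846, 0.0, 0.0]
force: [0.5, -1.3, 2.2]
grip_width: 0.0252
finger_force: 0.8
```

{"name": "carry_out", "arguments": {"motion": [{"slide": [0, 0, 2], "roll": 0, "gripper": 180}, {"slide": [0, 0, 4], "roll": 0, "gripper": 180}, {"slide": [0, 0, 6], "roll": 0, "gripper": 180}, {"slide": [0, 0, 6], "roll": 0, "gripper": 180}]}}

```text
time_s: 8.95
tool_pos: [0.5228, 0.0225, 0.0962]
tool_rot: [0.534, 0.846, 0.0, 0.0]
force: [0.5, 0.5, 2.2]
grip_width: 0.025
finger_force: 0.8
```

{"name": "carry_out", "arguments": {"motion": [{"slide": [0, 0, 2], "roll": 0, "gripper": 180}, {"slide": [0, 0, 4], "roll": 0, "gripper": 180}, {"slide": [0, 0, 4], "roll": 0, "gripper": 180}]}}

```text
time_s: 9.25
tool_pos: [0.5227, 0.0225, 0.0921]
tool_rot: [0.534, 0.846, 0.0, -0.0]
force: [-0.1, 0.3, 1.7]
grip_width: 0.0251
finger_force: 0.7
```

{"name": "carry_out", "arguments": {"motion": [{"slide": [0, 0, 1], "roll": 0, "gripper": 180}, {"slide": [0, 0, 2], "roll": 0, "gripper": 180}, {"slide": [0, 0, 2], "roll": 0, "gripper": 180}]}}

```text
time_s: 9.55
tool_pos: [0.523, 0.0225, 0.0917]
tool_rot: [0.534, 0.846, 0.0, 0.0]
force: [-7.2, -0.0, 20.7]
grip_width: 0.0251
finger_force: 10.5
```

{"name": "carry_out", "arguments": {"motion": [{"slide": [0, 0, 1], "roll": 0, "gripper": 180}, {"slide": [0, 0, 2], "roll": 0, "gripper": 180}, {"slide": [0, 0, 2], "roll": 0, "gripper": 180}]}}

```text
time_s: 9.85
tool_pos: [0.5235, 0.0225, 0.0915]
tool_rot: [0.534, 0.846, 0.001, 0.001]
force: [-15.8, 0.1, 42.1]
grip_width: 0.0252
finger_force: 20.8
```

Bottomed at z=0.0917, which is flush. I'm raising for a look.

{"name": "carry_out", "arguments": {"motion": [{"slide": [0, 0, -10], "roll": 0, "gripper": 180}, {"slide": [0, 0, -40], "roll": 0, "gripper": 180}, {"slide": [0, 0, -80], "roll": 0, "gripper": 180}, {"slide": [20, 0, -110], "roll": 0, "gripper": 180}, {"slide": [40, 0, -122], "roll": 0, "gripper": 180}, {"slide": [40, 0, -122], "roll": 0, "gripper": 180}, {"slide": [40, 0, -122], "roll": 0, "gripper": 180}]}}

```text
time_s: 10.55
tool_pos: [0.5053, 0.0586, 0.2098]
tool_rot: [0.533, 0.846, -0.0, -0.0]
force: [0.2, -0.1, -0.3]
grip_width: 0.0252
finger_force: 0.0
```

Run:
```python
from rig import *
import cv2,pickle
s=state();p=snapshot("wrist");print(s['time_s'],s['tool_pos'],s['tool_rot'],s['force'],s['grip_width'])
pickle.dump((s,p),open('p5.pkl','wb'));cv2.imwrite('pics/w5.png',p['frame'])
```

```text
10.55 [0.50532271 0.05858885 0.20978944] [ 5.33266955e-01  8.45946971e-01 -1.89085245e-04 -2.04944064e-04] [ 0.21334102 -0.06974256 -0.33185498] 0.02524343419795358
```

View pics/w5.png

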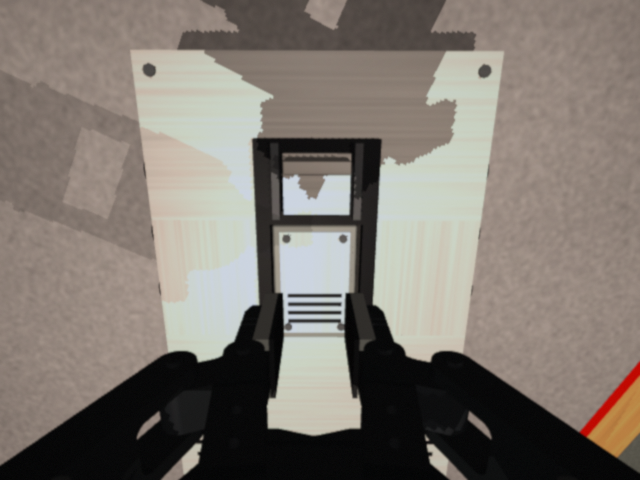

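The module is down in the rim at (273..357, 225..335). The latch plate is at (283,153)-(352,216), with the tab's strip at rows 153-178. I'll enlarge it in both views.

Run:
```python
from h import *
a=pickle.load(open('p5.pkl','rb'))[1]['frame'][130:230,260:380];b=pickle.load(open('p0.pkl','rb'))['wrist']['frame'][20:160,150:310]
A=cv2.resize(a,None,fx=3.3,fy=3.3,interpolation=2);B=cv2.resize(b,None,fx=2.4,fy=2.4,interpolation=2)
o=np.zeros((340,800,3),np.uint8);o[:A.shape[0],:A.shape[1]]=A;o[:B.shape[0],410:410+B.shape[1]]=B;cv2.imwrite('pics/c.png',o)
```

```text
(no output)
```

View pics/c.png

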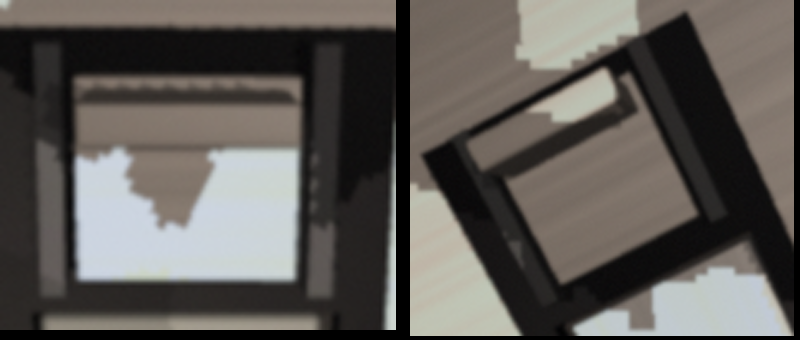

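In the left view the tab's top spans crop rows 102-148, with its centre at image (317,168). In the right view its centre is at image (207,70). I triangulate from these.

Run:
```python
from h import *
from rig import *
d=pickle.load(open('p0.pkl','rb'));s,p=pickle.load(open('p5.pkl','rb'));np.set_printoptions(precision=4,suppress=True)
x,r=tri(ray(p,(317,168),s),ray(d['wrist'],(207.1,70.4),d['s']));print(x,r,onz(p,(317,168),.128,s))
W=Ro.from_quat(s['tool_rot']).as_matrix();print('rel tool',W.T@(x-s['tool_pos'])*1000,W.T@(onz(p,(317,168),.128,s)-s['tool_pos'])*1000)
print('case far edge rel',W.T@(onz(p,(317,52),.08,s)-s['tool_pos'])*1000, 'modtop corners',[W.T@(onz(p,u,.092,s)-s['tool_pos'])*1000 for u in((273,225),(357,225))])
```

```text
[0.4862 0.1033 0.1245] [np.float64(0.00013775503726589887), np.float64(0.0001377550372657979)] [0.4859 0.1036 0.128 ]
rel tool [48.5842  2.0636 85.2658] [48.9372  1.9187 81.7955]
case far edge rel [116.9061   2.0405 129.8053] modtop corners [array([  5.0236, -28.4625, 117.8055]), array([  5.0881,  30.2837, 117.7739])]
```

{"name": "carry_out", "arguments": {"motion": [{"slide": [40, 2, 0], "roll": 0, "gripper": 255}, {"slide": [78, 2, 0], "roll": 0, "gripper": 255}, {"slide": [78, 2, 0], "roll": 0, "gripper": 255}, {"slide": [78, 2, 30], "roll": 0, "gripper": 255}, {"slide": [78, 2, 60], "roll": 0, "gripper": 255}, {"slide": [78, 2, 85], "roll": 0, "gripper": 255}, {"slide": [78, 2, 97], "roll": 0, "gripper": 255}, {"slide": [78, 2, 97], "roll": 0, "gripper": 255}]}}

```text
time_s: 11.4
tool_pos: [0.4733, 0.129, 0.1117]
tool_rot: [0.534, 0.846, -0.001, -0.001]
force: [-0.6, 0.1, 0.7]
grip_width: -0.0003
finger_force: 0.0
```

{"name": "carry_out", "arguments": {"motion": [{"slide": [-4, 0, 0], "roll": 0, "gripper": 255}, {"slide": [-8, 0, 0], "roll": 0, "gripper": 255}, {"slide": [-12, 0, 0], "roll": 0, "gripper": 255}, {"slide": [-16, 0, 0], "roll": 0, "gripper": 255}, {"slide": [-20, 0, 0], "roll": 0, "gripper": 255}, {"slide": [-24, 0, 0], "roll": 0, "gripper": 255}, {"slide": [-28, 0, 0], "roll": 0, "gripper": 255}, {"slide": [-32, 0, 0], "roll": 0, "gripper": 255}]}}

```text
time_s: 12.2
tool_pos: [0.4876, 0.1007, 0.1133]
tool_rot: [0.534, 0.846, 0.0, -0.0]
force: [-1.2, 2.3, 1.8]
grip_width: -0.0
finger_force: 1.2
```

{"name": "carry_out", "arguments": {"motion": [{"slide": [-3, 0, 0], "roll": 0, "gripper": 255}, {"slide": [-6, 0, 0], "roll": 0, "gripper": 255}, {"slide": [-7, 0, 0], "roll": 0, "gripper": 255}, {"slide": [-7, 0, 0], "roll": 0, "gripper": 255}]}}

```text
time_s: 12.6
tool_pos: [0.4905, 0.0944, 0.1132]
tool_rot: [0.534, 0.846, -0.0, 0.0]
force: [0.1, 0.4, 0.1]
grip_width: 0.0002
finger_force: 0.0
```

{"name": "carry_out", "arguments": {"motion": [{"slide": [-1, 0, 0], "roll": 0, "gripper": 255}, {"slide": [-2, 0, 0], "roll": 0, "gripper": 255}, {"slide": [-3, 0, 0], "roll": 0, "gripper": 255}, {"slide": [-3, 0, 0], "roll": 0, "gripper": 255}]}}

```text
time_s: 13.0
tool_pos: [0.4914, 0.0925, 0.1132]
tool_rot: [0.534, 0.846, 0.0, -0.001]
force: [-3.9, 7.9, 3.1]
grip_width: -0.0001
finger_force: 4.0
```

{"name": "carry_out", "arguments": {"motion": [{"slide": [-1, 0, 0], "roll": 0, "gripper": 255}, {"slide": [-2, 0, 0], "roll": 0, "gripper": 255}, {"slide": [-2, 0, 0], "roll": 0, "gripper": 255}]}}

```text
time_s: 13.3
tool_pos: [0.4915, 0.0923, 0.1133]
tool_rot: [0.533, 0.846, 0.001, -0.002]
force: [-10.5, 21.1, 5.9]
grip_width: 0.0001
finger_force: 12.0
```

{"name": "carry_out", "arguments": {"motion": [{"slide": [8, 0, 0], "roll": 0, "gripper": 255}, {"slide": [18, 0, 0], "roll": 0, "gripper": 255}, {"slide": [18, 0, -30], "roll": 0, "gripper": 255}, {"slide": [18, 0, -70], "roll": 0, "gripper": 255}, {"slide": [0, 0, -100], "roll": 0, "gripper": 255}, {"slide": [-30, 0, -100], "roll": 0, "gripper": 255}, {"slide": [-30, 0, -100], "roll": 0, "gripper": 255}, {"slide": [-30, 0, -100], "roll": 0, "gripper": 255}]}}

```text
time_s: 14.1
tool_pos: [0.5054, 0.0629, 0.213]
tool_rot: [0.534, 0.845, -0.0, -0.0]
force: [-1.2, -0.3, 0.0]
grip_width: -0.0001
finger_force: 0.0
```

Run:
```python
from rig import *
import cv2,pickle
s=state();p=snapshot("wrist");print(s['time_s'],s['tool_pos'],s['force'])
pickle.dump((s,p),open('p6.pkl','wb'));cv2.imwrite('pics/w6.png',p['frame'])
```

```text
14.1 [0.50542328 0.06288882 0.21300873] [-1.19900618 -0.28922258  0.01926155]
```

View pics/w6.png

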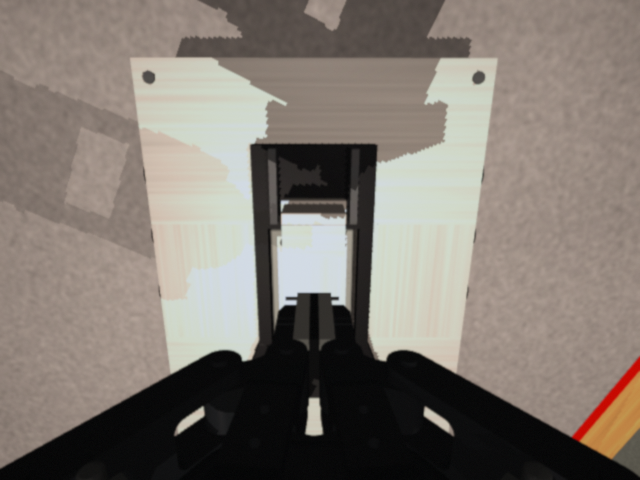

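The latch plate has moved over the module's end: its far edge went from row 153 to about row 200, and it met its hard stop. The gripper is clear, so I hand in.

```bash
python3 -c "
from rig import *
print(sign_off())"
```

```text
the job is handed in; nothing more can be done
None
```

I pushed the module along the case to the far wall, pressed it down flush with the rim, slid the latch fully across to its stop, and handed the job in at about 14 s; the fingers reached 42 N pressing the module down, and I took the 40 N limit to cover only the arm and gripper body.

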